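# Cam-clamp the toy car body and hold it tight for drilling

### The arm

A 7-joint arm with a two-finger parallel gripper is mounted at the origin on the work surface. World frame = base frame: x ahead of the robot, y to its left, z up, the work surface at z = 0. Lengths are in m, angles in degrees, forces in N, time in s.
With the tool pointing down it reaches from about 0.35 to 0.9 m from the base axis. Payload 7.2 kg.
Tool frame: the origin (TCP) lies at the very end of the fingers, on their centre line; the grasp point (between the pads) lies 19 mm behind it; z points along the fingers, y is the line along which they close (so a half turn about z gives the same grasp; the last joint's range is limited). The gripper opens to 85 mm and grips with 20 to 120 N. Pads are 22 mm wide; open, the fingers measure 114 mm over their backs; the gripper's body (76 mm by 85 mm) begins 54 mm behind the grasp point. The pads swing forward as they close: fully open they stand 13 mm farther back than shut.
Start: joints at [62.899, 23.554, -0.728, 91.456, 0.321, 64.991, -4.71], TCP at [0.246, -0.574, 0.231] pointing down, gripper open.
Joint ranges: [-169.25, 169.25], [-16.82, 113.86], [-84.01, 82.57], [7.8, 145.47], [-59.2, 239.2], [7.22, 106.19], [-163.78, 163.78]. Speed limits (degrees/s): [136.94, 136.94, 172.46, 172.46, 180, 180, 180].

### API

Orientations are given as a 3x3 rotation matrix whose columns are the frame's x, y, z axes.
In Python, from rig import sensors, optics, workorder gives the robot as it stands. The module is installed in compiled form; this text tells all that it offers.
- The arm moves only by the tool move_arm, never from a script. Its argument "motion" is a list of rows, each a list of 7 numbers: the shift along the tool's x, y, z in mm, then the turn, a rotation vector about the tool's x, y, z in rad, then the closure, from -1 (fully open) to 1 (shut). A call has 1 to 8 rows; each row is the pose to reach, as a shift and turn from the pose commanded when the call began, along the tool's axes at that moment; what a row does not reach only later rows make up. A row lasts 1/8 s, in which the tool goes at most 62.5 mm and 10.7 degrees, less where a joint would pass 70% of its speed; a pose out of reach is approached as far as the arm can. A call with a gripper value outside its range is refused whole. The fingers move at their own pace and stop on an object; the grip force is fixed at half the most. Time passes only in rows, so rows that repeat a pose let the fingers close. It gives the time, the measured TCP pose, the force, the opening and the grip force at its end, in the units of the state.
- sensors.observe(): the state, without advancing time (a new reading comes with each control period).
- optics.get_image(name): name is "scene" or "top"; returns the picture (420x560x3 uint8, red, green, blue); there is no depth.
- optics.get_calibration(name): a dict with "fovy" (degrees; the focal length in pixels is half the picture's height over the tangent of half this angle, whatever the lens; pixels are square), "cx", "cy" (the principal point, pixels), "position" and "attitude" of the camera in the world. Camera axes: x right, y down, z forward; pixel columns grow to the right and rows downward; lengths in m; the calibration is good to about 2 mm. A picture is of the moment at which its call begins. get_calibration takes no time and is no camera call.
- workorder.sign_off(): hands the job in; it is judged then, once.
The state is a dict: "time_s": time; "joint_pos": joint angles; "dq": joint speeds; "joint_torque": joint torques, N m; "position": TCP position; "orientation": TCP orientation; "contact_force": force on the tool from outside, world axes, zero at the start; "torque": the same for the moment, N m; "width": finger opening in m; "grip_force": force on a finger pad.
Only numpy, scipy, OpenCV 4.12 (cv2) and the standard library are available. Lean on these libraries where they do the work, as an engineer would, in place of code of your own. Each camera call takes 0.05 s, during which the arm holds its last target. There are 200 camera calls.

### The job

Set the wooden toy car body, the block with the raised cab, upright and lengthways in the open cam clamp, centred between the fence and the cork pad, and let go of it. Then swing the cam lever round by its upright handle to the cam's highest lift, where the lever lies straight in line with the jaw over the brass stud and the car is pressed hard against the fence. The lever springs back if released, so finish while still holding it there so that I can drill; leave everything else on the bench where it is.

Things in the scene. Friction and masses are not known exactly. Their poses are not given: they have to be found in the camera images.
- car: Loose toy car body of pale wood, about 140 g, told from the other block by its cab: chassis 96 x 44 x 22 mm (x, y, z), cab 40 mm long (x), 44 wide and 34 high on the middle of it, 56 mm high in all. Origin: centre of the underside; x lengthways, z up. Alike both ways round. It stands on the left or on the right of the bench.
- clamp: Wooden cam clamp fixed to the bench, bed top 12 mm above it. Origin: bench height, below where the clamped car's middle lies; x along the jaws, +y from jaw to fence, z up. Fence face at y = +22 mm; pad face at y = -33 mm when open, so the gap is 55 mm for the 44 mm car (middle y = -5.5 mm). Pivot upright at x = 0, y = -105 mm. Brass stud on the bed at x = 0, y = -230 mm, 24 mm above the bench.
- bed (a point): Point on the top of the bed where the middle of the car's underside lies when clamped; axes as the clamp's.
- pivot (a point): Point on the upright pivot axis of the cam, 80 mm above the bench; axes as the clamp's.
- fence: Fixed wooden fence of the clamp, 100 x 20 x 32 mm, top 44 mm above the bench; origin and axes as the clamp's.
- pad: Cork pad on springs (3 N per mm) in front of the sliding jaw, 84 x 9 x 28 mm, jaw top 45 mm above the bench. The cam drives the jaw 15 mm towards the fence and pushes the car along to it; the pad then presses with about 12 N. Its frame is the clamp's, shifted along y with the jaw.
- lever: Cam lever of pale wood: flat arm 22 mm wide, 12 mm thick, underside 48 mm above the bench, with a round upright handle 22 mm in diameter 105 mm from the pivot, standing from 60 to 112 mm above the bench. Origin: on the pivot axis at bench height; x along the arm towards the handle, z up.
- lever_grip (a point): Point on the handle's axis, 92 mm above the bench (20 mm below its top), at which to take it. The handle turns with the lever and can also turn between the fingers.
- cam (a joint): Turn of cam and lever in rad, counterclockwise from above. 0: at rest, jaw open, lever along the clamp's -x. 1.6: highest lift, lever along the clamp's -y, straight away from the jaw over the brass stud. On to 2.3 the jaw drops back. A light spring turns it back to 0 (1.5 N at the handle at highest lift); it takes up to about 4 N at the handle on the way.
- offcut: Plain offcut without a cab, 95 x 44 x 26 mm, pale wood, loose, on the side of the bench where the car is not; leave alone. Origin: centre of the underside.
- wheel: Loose wooden toy wheel lying flat in front of the clamp, 34 mm across, 10 mm high; leave alone. Origin: centre of the underside.
- jar: Glass jar 60 mm across and 75 mm high behind the clamp; leave alone. Origin: centre of the underside.
- screwdriver: Screwdriver lying on the right; leave alone.
- hammer: Hammer lying at the back left; leave alone.
- tin: Open steel tin 72 mm across and 90 mm high, at the back right; leave alone. Origin: centre of the underside.
- brush: Brush lying on the near left; leave alone.
There are look-alikes about, which are no part of the job. Leave any purple look-alike of the car alone.

How it is judged:
By the outcome, as a careful person would: the job done as asked, in the order asked, and still so for the second after the job is handed in, while the arm keeps its last pose, push and grip.
It also fails if it takes over 54 s, if anything falls off the work surface, if the arm or the gripper's body presses on something with over 40 N, if the wrist force passes 120 N, or if a joint passes its speed limit or range.

## Working session

There is one attempt and no reset: what is moved stays moved. The work goes in short steps, Python scripts to look and compute and a tool call to move; the robot and the scene stay as the last step left them, time stands still between calls to the robot, and variables do not carry over. Pictures are saved under pics/ and viewed, at most 13 in all, crops included, and the job is handed in when it is done.

Besides the shell and the picture viewer there is one more tool, called after "Request:" in YAML: its name, and indented under it one key for each argument. move_arm: Moves the arm, as the interface text tells. Its arguments: {"type":"object","properties":{"motion":{"type":"array","items":{"type":"array","items":{"type":"number"}}}},"required":["motion"]}

```bash
mkdir -p pics; python3 - <<'E'
from rig import sensors, optics
import cv2
for n in("scene","top"):
    im=optics.get_image(n); cv2.imwrite(f"pics/{n}0.png",im[:,:,::-1]); print(n,optics.get_calibration(n))
s=sensors.observe(); print(s)
E
```

```text
scene {'fovy': 51.58947098774018, 'cx': 277.05312937522837, 'cy': 205.6768612530444, 'position': array([1.03698979, 0.55825316, 1.00477853]), 'attitude': array([[-0.76031185,  0.49922336, -0.41557422],
       [ 0.64946854,  0.59489472, -0.47359359],
       [ 0.01079393, -0.6299812 , -0.77653537]])}
top {'fovy': 43.2902499640025, 'cx': 279.1228984187487, 'cy': 212.932554030237, 'position': array([2.87658564e-01, 3.55766590e-04, 1.63193763e+00]), 'attitude': array([[ 0.01336736, -0.98542673,  0.16957439],
       [-0.99988943, -0.01427836, -0.00415387],
       [ 0.00651457, -0.16950011, -0.98550864]])}
{'time_s': 0.1, 'joint_pos': array([62.8982456 , 23.5962654 , -0.73012207, 91.49967462,  0.31972503,
       64.98748465, -4.71052942]), 'dq': array([ 0.05603488, -0.09317588,  0.08388536, -0.08603691,  0.13860866,
        0.04860319,  0.11591925]), 'joint_torque': array([ 2.21640636e-03, -6.01829767e+01,  6.83956202e-01, -3.00090444e+01,
        1.40500613e-02,  6.41709383e-03, -4.66301856e-05]), 'position': array([ 0.24597272, -0.5740895 ,  0.23052492]), 'orientation': array([[ 9.19163465e-01,  3.93875789e-01, -6.22936414e-04],
       [ 3.93876275e-01, -9.19162580e-01,  1.27711995e-03],
       [-6.95532128e-05, -1.41924188e-03, -9.99998990e-01]]), 'contact_force': array([-0.04778805, -0.45879875, -0.03270972]), 'torque': array([ 0.01963969,  0.04462743, -0.05191091]), 'grip_force': 0.0, 'width': 0.08532550122020316}
```

View pics/top0.png

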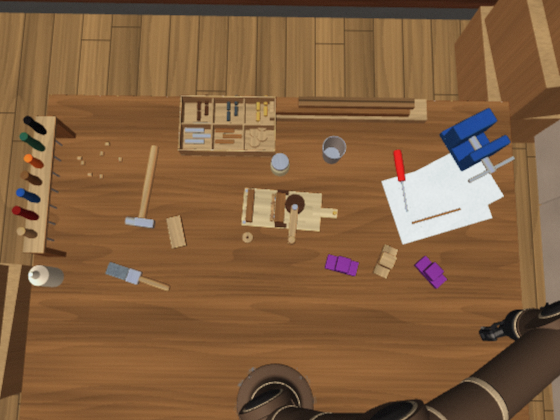

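View pics/scene0.png

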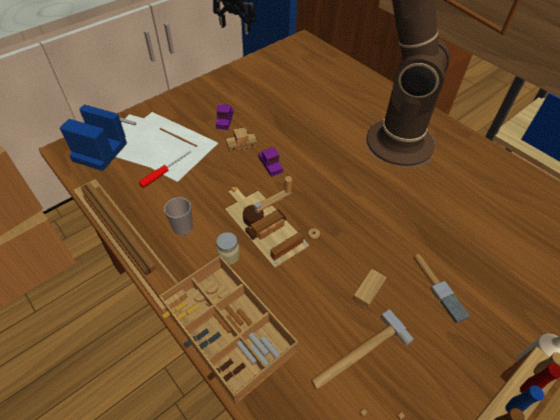

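The top view shows three cab-like blocks: pale (386,261), purple (341,265) and purple (430,271). The plain offcut is at (176,232). The pale block with the cab fits the car. The clamp has its fence at (247,206), jaw at (277,207), pivot at (294,203), lever handle at (292,238) and stud at about (335,212). I'll confirm these in one enlarged crop.

```bash
python3 - <<'E'
import cv2,numpy as np
a=cv2.imread("pics/top0.png")[175:295,225:455]
cv2.imwrite("pics/crop1.png",cv2.resize(a,None,fx=3.4,fy=3.4,interpolation=cv2.INTER_CUBIC))
b=cv2.imread("pics/scene0.png")[90:270,200:340]
cv2.imwrite("pics/crop2.png",cv2.resize(b,None,fx=3.3,fy=3.3,interpolation=cv2.INTER_CUBIC))
E
```

```text
(no output)
```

View pics/crop1.png

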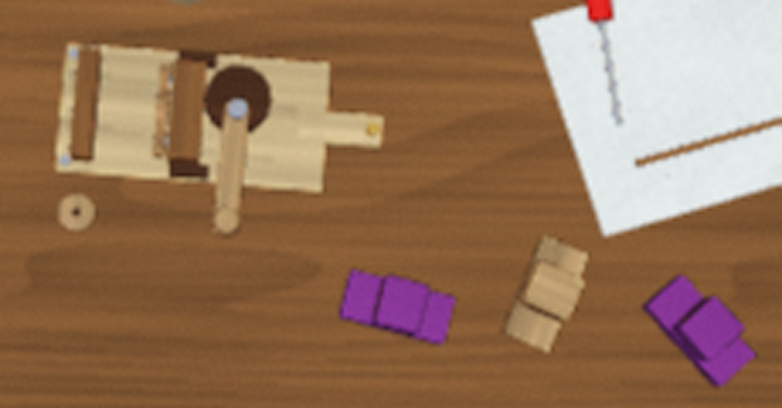

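View pics/crop2.png

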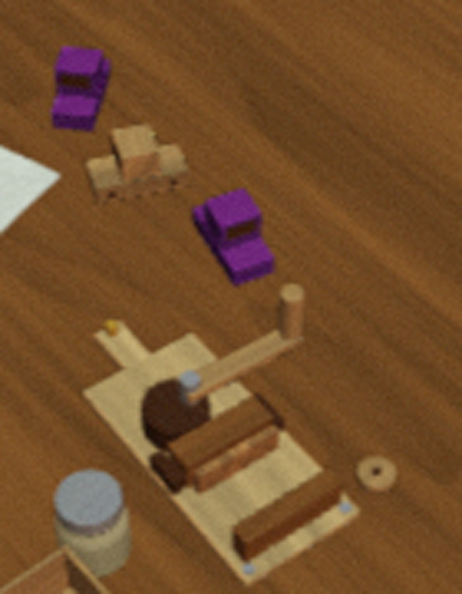

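The crops confirm it: the pale car with its cab is at about (386,261), both look-alikes are purple, and the clamp lies almost along the world axes. Next I'll measure the features.

```bash
cat > h.py <<'E'
import cv2,numpy as np
from rig import sensors, optics
def ray(n,u,v):
    c=optics.get_calibration(n); f=210/np.tan(np.radians(c["fovy"]/2))
    d=np.array(c["attitude"])@np.array([(u-c["cx"])/f,(v-c["cy"])/f,1]); return np.array(c["position"]),d
def plane(n,u,v,z):
    p,d=ray(n,u,v); return p+d*(z-p[2])/d[2]
def proj(n,P):
    c=optics.get_calibration(n); f=210/np.tan(np.radians(c["fovy"]/2))
    q=np.array(c["attitude"]).T@(np.asarray(P)-c["position"]); return q[:2]/q[2]*f+[c["cx"],c["cy"]]
def blobs(im,roi,lo,hi,amin=15):
    x0,y0,x1,y1=roi; m=cv2.inRange(cv2.cvtColor(im[y0:y1,x0:x1],cv2.COLOR_BGR2HSV),lo,hi)
    cs,_=cv2.findContours(m,cv2.RETR_EXTERNAL,cv2.CHAIN_APPROX_NONE)
    return sorted([c+[[x0,y0]] for c in cs if cv2.contourArea(c)>=amin],key=cv2.contourArea)[::-1],m
E
python3 - <<'E'
from h import *
np.set_printoptions(precision=4,suppress=True)
t=cv2.imread("pics/top0.png"); s=cv2.imread("pics/scene0.png")
H=cv2.cvtColor(t,cv2.COLOR_BGR2HSV); print("wood",H[300,300],H[250,250],"cab",H[261,387],"chas",H[273,381],"bed",H[207,258],"stud",H[213,335],H[213,334],"handle",H[239,292],"lever",H[225,293],"fence",H[205,249],"jaw",H[207,279])
for n,im,roi in(("top",t,(365,235,410,290)),("scene",s,(222,122,262,155))):
    b,m=blobs(im,roi,(8,30,135),(30,165,255))
    for c in b[:2]: print(n,cv2.contourArea(c),cv2.minAreaRect(c),cv2.moments(c)['m10']/cv2.moments(c)['m00'])
    cv2.imwrite(f"pics/m_{n}.png",cv2.resize(m,None,fx=6,fy=6,interpolation=0))
# by-eye crop points, top
c=lambda x,y:(225+(x+.5)/3.4-.5,175+(y+.5)/3.4-.5)
e=lambda x,y:(200+(x+.5)/3.3-.5,90+(y+.5)/3.3-.5)
for nm,p,z in(("stud",(373,129),.024),("handle",(227,217),.112),("bolt",(237,107),.08),("bolt",(237,107),.07),("fenceA",(88,47),.044),("fenceB",(81,159),.044),
  ("bed",(70,44),.012),("bed",(330,62),.012),("bed",(321,191),.012),("bed",(55,170),.012),("cab",(554,291),.056)): print(nm,z,plane("top",*c(*p),z))
for nm,p,z in(("stud",(112,327),.024),("handle",(291,292),.112),("bolt",(190,380),.08),("bolt",(190,380),.07),("cab",(133,139),.056)): print("S",nm,z,plane("scene",*e(*p),z))
E
```

```text
wood [ 15 156 149] [ 14 155 122] cab [ 18 103 185] chas [ 17 103 188] bed [ 20  81 208] stud [ 21 146 199] [ 21 152 201] handle [ 18 106 183] lever [ 18 106 180] fence [ 14 154 139] jaw [ 14 156 132]
top 758.5 ((387.0, 256.5), (43.0, 44.0), 90.0) 388.3981542518128
top 163.0 ((387.0, 285.0), (8.0, 44.0), 90.0) 388.3353783231084
scene 147.5 ((244.7274932861328, 134.48594665527344), (15.51530647277832, 18.888198852539062), 77.00537872314453) 243.44406779661017
scene 49.0 ((230.6538543701172, 141.7692413330078), (8.825225830078125, 8.04076099395752), 78.69007110595703) 230.8503401360544
stud 0.024 [ 0.5679 -0.1768  0.024 ]
handle 0.112 [ 0.4748 -0.0426  0.112 ]
bolt 0.08 [ 0.576  -0.0513  0.08  ]
bolt 0.07 [ 0.5778 -0.0517  0.07  ]
fenceA 0.044 [0.6358 0.0824 0.044 ]
fenceB 0.044 [0.5334 0.0863 0.044 ]
bed 0.012 [0.6454 0.1007 0.012 ]
bed 0.012 [ 0.632  -0.1388  0.012 ]
bed 0.012 [ 0.5121 -0.1306  0.012 ]
bed 0.012 [0.5279 0.1115 0.012 ]
cab 0.056 [ 0.4205 -0.3314  0.056 ]
S stud 0.024 [ 0.5695 -0.1734  0.024 ]
S handle 0.112 [ 0.4719 -0.0421  0.112 ]
S bolt 0.08 [ 0.5817 -0.0431  0.08  ]
S bolt 0.07 [ 0.5768 -0.0496  0.07  ]
S cab 0.056 [ 0.4205 -0.3338  0.056 ]
```

```bash
python3 - <<'E'
from h import *
np.set_printoptions(precision=4,suppress=True)
t=cv2.imread("pics/top0.png"); s=cv2.imread("pics/scene0.png")
for n,im,roi in(("top",t,(365,235,410,290)),("scene",s,(222,122,262,155))):
  b,m=blobs(im,roi,(8,30,120),(30,132,255))
  for c in b[:2]:
    M=cv2.moments(c); u,v=M['m10']/M['m00'],M['m01']/M['m00']; r=cv2.boxPoints(cv2.minAreaRect(c))
    print(n,cv2.contourArea(c),u,v,[plane(n,*q,.022)[:2] for q in r], plane(n,u,v,.03))
c=lambda x,y:(225+(x+.5)/3.4-.5,175+(y+.5)/3.4-.5)
print([plane("top",*c(*p),.022)[:2] for p in((548,237),(588,253),(550,352),(505,334))])
print("cabtop",[plane("top",*c(*p),.056)[:2] for p in((540,262),(585,284),(568,321),(525,299))])
O=np.array([.584,.054,0]);a=np.radians(-3.9);R=np.array([[np.cos(a),-np.sin(a),0],[np.sin(a),np.cos(a),0],[0,0,1]])
big=cv2.resize(t[165:255,225:355],None,fx=6,fy=6,interpolation=2);
def L(pts,col):
    for p,q in zip(pts,pts[1:]):
        f=lambda P:tuple(int(k) for k in (proj("top",O+R@np.array(P)/1e3)-[225,165]+.5)*6)
        cv2.line(big,f(p),f(q),col,1)
L([(-50,22,44),(50,22,44),(50,42,44),(-50,42,44),(-50,22,44)],(0,0,255))
L([(-42,-33,40),(42,-33,40),(42,-42,40),(-42,-42,40)],(0,255,0))
L([(0,-105,70),(0,-230,24)],(255,0,0)); L([(0,-105,60),(-105,-105,112)],(255,0,255))
cv2.imwrite("pics/ov.png",big)
E
```

```text
top 426.5 385.88784681516216 261.1668620554904 [array([ 0.3852, -0.2911]), array([ 0.4744, -0.3301]), array([ 0.4552, -0.3766]), array([ 0.3664, -0.3372])] [ 0.4198 -0.3317  0.03  ]
scene 93.5 244.2566844919786 134.1711229946524 [array([ 0.4267, -0.3686]), array([ 0.3881, -0.3993]), array([ 0.3582, -0.3197]), array([ 0.3967, -0.2911])] [ 0.3998 -0.3396  0.03  ]
scene 39.5 230.94092827004218 141.9493670886076 [array([ 0.4529, -0.3672]), array([ 0.4289, -0.3588]), array([ 0.4477, -0.3226]), array([ 0.4712, -0.3309])] [ 0.4565 -0.3376  0.03  ]
[array([ 0.4719, -0.3342]), array([ 0.4579, -0.3699]), array([ 0.369 , -0.3338]), array([ 0.3844, -0.294 ])]
cabtop [array([ 0.4458, -0.3196]), array([ 0.427 , -0.3588]), array([ 0.3944, -0.3431]), array([ 0.4131, -0.3058])]
```

View pics/ov.png

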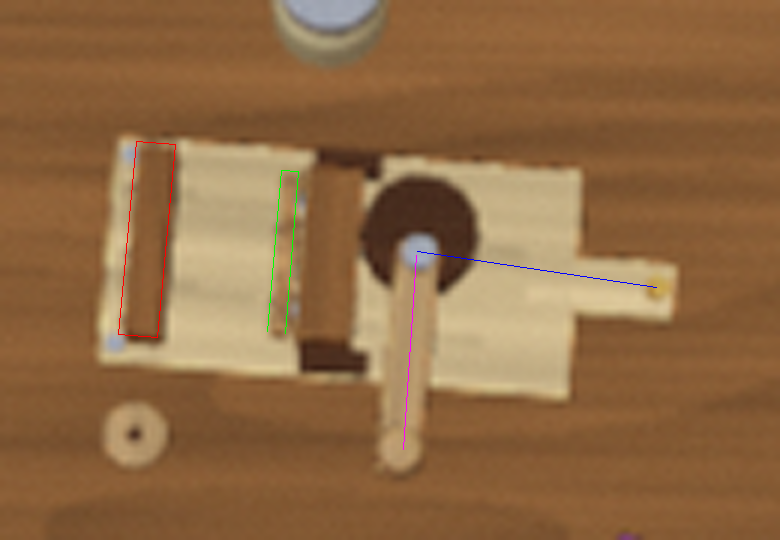

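The overlay fits to about 2 mm: fence edge at (175,150)-(160,340), pad at (285,250), bolt at (418,250) and stud at (657,288). The car is at (0.4205, -0.3325) with a yaw of about -23.4°. I'll move above it.

Request:
move_arm:
  motion:
    - [60, -36, 10, 0, 0, -0.17, -1]
    - [115, -69, 30, 0, 0, -0.34, -1]
    - [170, -102, 60, 0, 0, -0.51, -1]
    - [225, -135, 90, 0, 0, -0.68, -1]
    - [256, -153, 110, 0, 0, -0.757, -1]
    - [256, -153, 110, 0, 0, -0.757, -1]
    - [256, -153, 110, 0, 0, -0.757, -1]
    - [256, -153, 110, 0, 0, -0.757, -1]

```text
time_s: 1.1
position: [0.4204, -0.3348, 0.1218]
orientation: [[0.4, 0.916, 0.0], [0.916, -0.4, -0.001], [-0.001, 0.001, -1.0]]
contact_force: [0.5, 1.0, 0.4]
width: 0.0849
grip_force: 0.0
```

```bash
python3 - <<'E'
from h import *
s=sensors.observe(); o=s["orientation"]; print(s["position"],np.degrees(np.arctan2(o[1,1],o[0,1])),o[:,2],s["dq"],s["contact_force"])
C=np.array([.4205,-.3325,.025]); print(o.T@(C-s["position"])*1e3)
E
```

```text
[ 0.42041695 -0.33484969  0.12178294] -23.593242902118774 [ 9.47743972e-05 -1.21158816e-03 -9.99999262e-01] [ 0.39722855 -0.2237581  -0.10644992 -0.03468382 -0.07063728 -0.04673734
 -0.04598951] [0.47373861 0.97415008 0.4145726 ]
[ 2.29030213 -0.9196692  96.78002456]
```

Request:
move_arm:
  motion:
    - [2, -1, 30, 0, 0, 0, -1]
    - [2, -1, 60, 0, 0, 0, -1]
    - [2, -1, 85, 0, 0, 0, -1]
    - [2, -1, 96, 0, 0, 0, -1]
    - [2, -1, 96, 0, 0, 0, -1]
    - [2, -1, 96, 0, 0, 0, -1]

```text
time_s: 1.85
position: [0.4215, -0.3316, 0.0263]
orientation: [[0.398, 0.917, 0.001], [0.917, -0.398, -0.001], [-0.001, 0.002, -1.0]]
contact_force: [0.4, -0.1, 0.7]
width: 0.0853
grip_force: 0.0
```

Request:
move_arm:
  motion:
    - [0, 0, 0, 0, 0, 0, 1]
    - [0, 0, 0, 0, 0, 0, 1]
    - [0, 0, 0, 0, 0, 0, 1]
    - [0, 0, 0, 0, 0, 0, 1]
    - [0, 0, 0, 0, 0, 0, 1]
    - [0, 0, 0, 0, 0, 0, 1]
    - [0, 0, 0, 0, 0, 0, 1]

```text
time_s: 2.72
position: [0.4214, -0.331, 0.0259]
orientation: [[0.398, 0.918, 0.001], [0.918, -0.398, -0.001], [-0.0, 0.001, -1.0]]
contact_force: [-1.4, 0.1, 6.0]
width: 0.0397
grip_force: 61.2
```

Request:
move_arm:
  motion:
    - [0, 0, -20, 0, 0, 0, 1]
    - [0, 0, -50, 0, 0, 0, 1]
    - [0, 0, -90, 0, 0, 0, 1]
    - [0, 0, -130, 0, 0, 0, 1]
    - [0, 0, -145, 0, 0, 0, 1]
    - [0, 0, -145, 0, 0, 0, 1]
    - [0, 0, -145, 0, 0, 0, 1]

```text
time_s: 3.6
position: [0.4202, -0.3303, 0.1687]
orientation: [[0.398, 0.918, -0.002], [0.918, -0.398, 0.001], [0.0, -0.002, -1.0]]
contact_force: [-0.0, -1.0, -1.6]
width: 0.0393
grip_force: 60.6
```

```bash
python3 - <<'E'
from h import *
s=sensors.observe(); o=s["orientation"]; y=np.degrees(np.arctan2(o[1,1],o[0,1])); print(s["position"],y,s["contact_force"],s["width"])
C=np.array([.5836,.0485,.171]); print(o.T@(C-s["position"])*1e3, "turn about tool z",-np.radians(-3.9-y))
E
```

```text
[ 0.42024433 -0.33032731  0.16873807] -23.433017055891657 [-0.03241634 -0.97133058 -1.63909133] 0.0392933970267874
[412.54753348  -0.77309273  -2.06374585] turn about tool z -0.34091546047351867
```

Request:
move_arm:
  motion:
    - [50, 0, -2, 0, 0, -0.06, 1]
    - [105, 0, -2, 0, 0, -0.12, 1]
    - [160, 0, -2, 0, 0, -0.18, 1]
    - [215, 0, -2, 0, 0, -0.24, 1]
    - [270, 0, -2, 0, 0, -0.3, 1]
    - [325, 0, -2, 0, 0, -0.341, 1]
    - [375, 0, -2, 0, 0, -0.341, 1]
    - [412, 0, -2, 0, 0, -0.341, 1]

```text
time_s: 4.6
position: [0.5846, 0.0498, 0.1703]
orientation: [[0.066, 0.998, -0.003], [0.998, -0.066, 0.001], [0.001, -0.003, -1.0]]
contact_force: [0.3, -1.4, -1.5]
width: 0.0391
grip_force: 60.5
```

Request:
move_arm:
  motion:
    - [0, 0, 0, 0, 0, 0, 1]
    - [0, 0, 0, 0, 0, 0, 1]
    - [0, 0, 0, 0, 0, 0, 1]

```text
time_s: 4.97
position: [0.5844, 0.0456, 0.1716]
orientation: [[0.07, 0.998, -0.001], [0.998, -0.07, -0.001], [-0.001, -0.001, -1.0]]
contact_force: [-0.4, -1.4, -1.1]
width: 0.0393
grip_force: 60.6
```

```bash
python3 - <<'E'
from h import *
s=sensors.observe(); o=s["orientation"]; y=np.degrees(np.arctan2(o[1,1],o[0,1])); print(s["position"],y,s["contact_force"],s["width"])
C=np.array([.5836,.0485,.080]); print(o.T@(C-s["position"])*1e3, "turn about tool z",-np.radians(-3.9-y))
a=optics.get_image("scene")[:,:,::-1]; b=optics.get_image("top")[:,:,::-1]
cv2.imwrite("pics/s1.png",a);cv2.imwrite("pics/t1.png",b)
v=np.hstack([cv2.resize(a[150:280,210:340],(400,400),interpolation=2),cv2.resize(b[150:280,225:355],(400,400),interpolation=2)]);cv2.imwrite("pics/v1.png",v)
E
```

```text
[0.58438565 0.045585   0.17158539] -4.0043703243253885 [-0.35015536 -1.39009322 -1.08991725] 0.03926260144127184
[ 2.93660119 -0.87382911 91.58389662] turn about tool z -0.001821605800852361
```

View pics/v1.png

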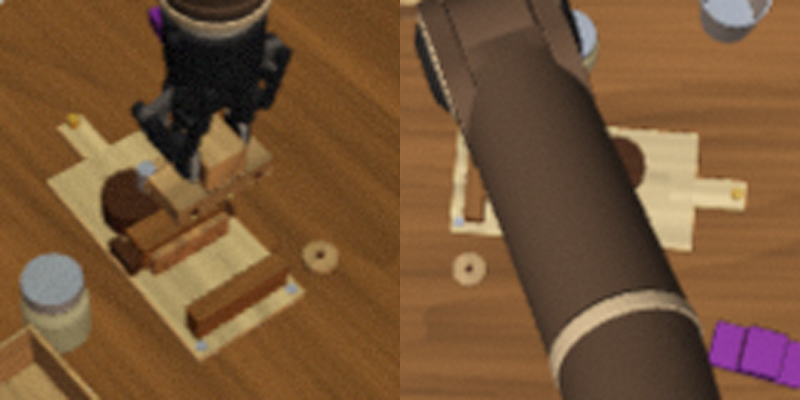

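The car hangs level above the clamp. I'll lower it to just above the jaws and check its sideways fit.

Request:
move_arm:
  motion:
    - [1, 0, 20, 0, 0, 0, 1]
    - [3, -1, 50, 0, 0, 0, 1]
    - [3, -1, 75, 0, 0, 0, 1]
    - [3, -1, 82, 0, 0, 0, 1]
    - [3, -1, 82, 0, 0, 0, 1]
    - [3, -1, 82, 0, 0, 0, 1]
    - [3, -1, 82, 0, 0, 0, 1]

```text
time_s: 5.95
position: [0.5847, 0.0503, 0.0913]
orientation: [[0.068, 0.998, 0.002], [0.998, -0.068, 0.0], [0.0, 0.002, -1.0]]
contact_force: [-0.1, 0.3, -1.3]
width: 0.0392
grip_force: 60.6
```

```bash
python3 - <<'E'
from h import *
s=sensors.observe(); o=s["orientation"]; y=np.degrees(np.arctan2(o[1,1],o[0,1])); P=s["position"];print(P,y,s["contact_force"],s["width"])
C=np.array([.5836,.0485,.038]); print(o.T@(C-P)*1e3)
a=np.ascontiguousarray(optics.get_image("scene")[:,:,::-1]); cv2.imwrite("pics/s2.png",a)
big=cv2.resize(a[170:270,215:325],None,fx=6,fy=6,interpolation=2)
def L(O,R,pts,col):
    f=lambda q:tuple(int(k) for k in (proj("scene",O+R@np.array(q)/1e3)-[215,170]+.5)*6)
    for p,q in zip(pts,pts[1:]): cv2.line(big,f(p),f(q),col,1)
R=lambda d:cv2.Rodrigues(np.array([0,0,np.radians(d)]))[0]
O=np.array([.584,.054,0])
L(O,R(-3.9),[(-50,22,44),(50,22,44),(50,42,44),(-50,42,44),(-50,22,44)],(0,0,255))
L(O,R(-3.9),[(-42,-33,40),(42,-33,40)],(0,255,0))
U=P-[0,0,.0255]
L(U,R(y),[(-48,22,22),(48,22,22),(48,22,0),(-48,22,0),(-48,22,22)],(255,0,0))
L(U,R(y),[(-20,22,56),(20,22,56),(20,22,22),(-20,22,22),(-20,22,56)],(255,255,0))
cv2.imwrite("pics/v2.png",big)
E
```

```text
[0.58471762 0.05028562 0.09129102] -3.9068394686933794 [-0.05960882  0.33838412 -1.31089316] 0.03923437453922432
[-1.86560289 -1.08064992 53.28904497]
```

View pics/v2.png

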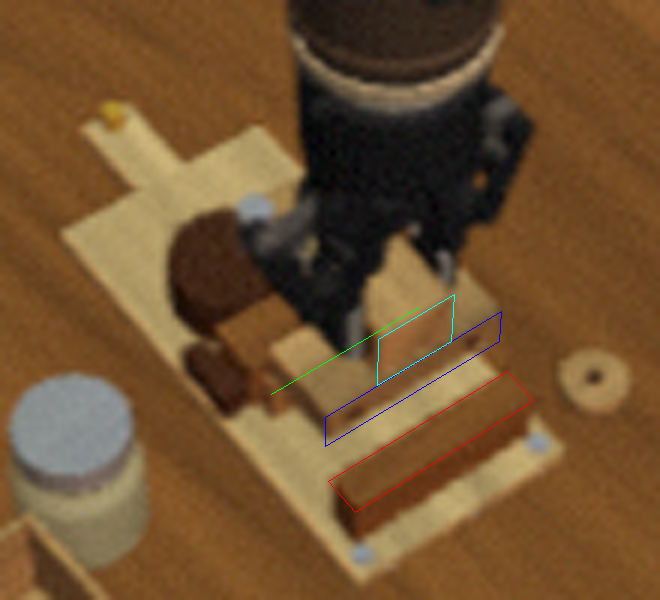

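The view shows the fence overlay matching, at (330,482)-(507,373), and the car's side within about 1 mm of the prediction, at (332,437)-(498,343). It lies between the jaws, so I'll lower it.

Request:
move_arm:
  motion:
    - [-1, -1, 15, 0, 0, 0, 1]
    - [-1, -1, 30, 0, 0, 0, 1]
    - [-1, -1, 40, 0, 0, 0, 1]
    - [-1, -1, 46, 0, 0, 0, 1]
    - [-1, -1, 50, 0, 0, 0, 1]
    - [-1, -1, 50, 0, 0, 0, 1]
    - [-1, -1, 50, 0, 0, 0, 1]

```text
time_s: 6.88
position: [0.5833, 0.0494, 0.0406]
orientation: [[0.068, 0.998, 0.001], [0.998, -0.068, 0.0], [0.0, 0.001, -1.0]]
contact_force: [-0.8, -0.2, -1.1]
width: 0.0391
grip_force: 60.6
```

Request:
move_arm:
  motion:
    - [0, 0, 1, 0, 0, 0, 1]
    - [0, 0, 2, 0, 0, 0, 1]
    - [0, 0, 3, 0, 0, 0, 1]
    - [0, 0, 3, 0, 0, 0, 1]
    - [0, 0, 3, 0, 0, 0, 1]

```text
time_s: 7.5
position: [0.5831, 0.0493, 0.0379]
orientation: [[0.068, 0.998, 0.0], [0.998, -0.068, -0.0], [-0.0, 0.0, -1.0]]
contact_force: [-2.6, -0.6, 5.6]
width: 0.0391
grip_force: 61.2
```

Request:
move_arm:
  motion:
    - [0, 0, 0, 0, 0, 0, -1]
    - [0, 0, 0, 0, 0, 0, -1]
    - [0, 0, 0, 0, 0, 0, -1]
    - [0, 0, 0, 0, 0, 0, -1]
    - [0, 0, 0, 0, 0, 0, -1]
    - [0, 0, 0, 0, 0, 0, -1]

```text
time_s: 8.25
position: [0.583, 0.0493, 0.0373]
orientation: [[0.068, 0.998, 0.0], [0.998, -0.068, -0.0], [-0.0, 0.0, -1.0]]
contact_force: [0.0, -0.6, 0.5]
width: 0.0853
grip_force: 0.0
```

Request:
move_arm:
  motion:
    - [0, 0, -20, 0, 0, 0, -1]
    - [0, 0, -60, 0, 0, 0, -1]
    - [0, 0, -110, 0, 0, 0, -1]
    - [0, 0, -150, 0, 0, 0, -1]
    - [-60, 0, -170, 0, 0, 0, -1]
    - [-120, 0, -170, 0, 0, 0, -1]
    - [-120, 0, -170, 0, 0, 0, -1]
    - [-120, 0, -170, 0, 0, 0, -1]

```text
time_s: 9.25
position: [0.575, -0.07, 0.2084]
orientation: [[0.068, 0.998, 0.001], [0.998, -0.068, 0.0], [0.001, 0.001, -1.0]]
contact_force: [-0.5, 0.8, 0.2]
width: 0.0856
grip_force: 0.0
```

```bash
python3 - <<'E'
from h import *
s=sensors.observe(); print(s["position"],s["joint_pos"],s["contact_force"],s["width"])
a=optics.get_image("scene")[:,:,::-1]; b=optics.get_image("top")[:,:,::-1]
cv2.imwrite("pics/s3.png",a);cv2.imwrite("pics/t3.png",b)
cv2.imwrite("pics/v3.png",np.hstack([cv2.resize(a[150:280,210:340],(400,400),interpolation=2),cv2.resize(b[150:280,225:355],(400,400),interpolation=2)]))
E
```

```text
[ 0.57495742 -0.06998525  0.20839486] [ 22.1638959   22.59920072 -26.26492998  98.29555399  11.11762921
  61.62374771 -11.57042324] [-0.47381659  0.75836726  0.22492172] 0.08555926043671115
```

View pics/v3.png

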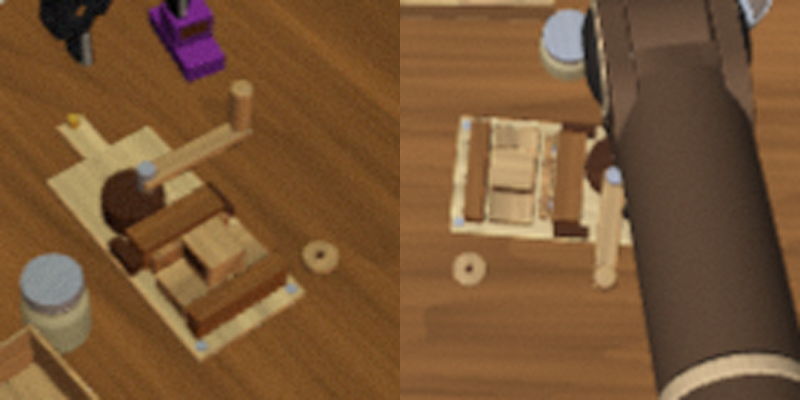

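The car sits upright between fence and pad, with an even gap on both sides (right panel, cab at about (513,168)), and it has been let go. Next I'll take the lever handle.

Request:
move_arm:
  motion:
    - [5, -30, 15, 0, 0, 0, -1]
    - [10, -60, 30, 0, 0, 0, -1]
    - [20, -90, 50, 0, 0, 0, -1]
    - [20, -104, 63, 0, 0, 0, -1]
    - [20, -104, 63, 0, 0, 0, -1]
    - [20, -104, 63, 0, 0, 0, -1]
    - [20, -104, 63, 0, 0, 0, -1]

```text
time_s: 10.22
position: [0.4736, -0.0431, 0.1449]
orientation: [[0.068, 0.998, 0.001], [0.998, -0.068, 0.0], [0.0, 0.001, -1.0]]
contact_force: [-0.4, 0.4, -0.0]
width: 0.0854
grip_force: 0.0
```

```bash
python3 - <<'E'
from h import *
s=sensors.observe(); o=s["orientation"]; P=s["position"];print(P,s["contact_force"])
C=np.array([.4728,-.0430,.073]); print(o.T@(C-P)*1e3)
a=np.ascontiguousarray(optics.get_image("scene")[:,:,::-1])
big=cv2.resize(a[130:260,200:330],None,fx=4.5,fy=4.5,interpolation=2)
for q,c in((C+[0,0,.039],(0,0,255)),(P,(0,255,0))): cv2.circle(big,tuple(int(k) for k in (proj("scene",q)-[200,130]+.5)*4.5),4,c,1)
cv2.imwrite("pics/v4.png",big)
E
```

```text
[ 0.47363678 -0.04307911  0.14487028] [-0.40959428  0.42997522 -0.0486495 ]
[ 2.71150811e-03 -9.36295536e-01  7.18690966e+01]
```

View pics/v4.png

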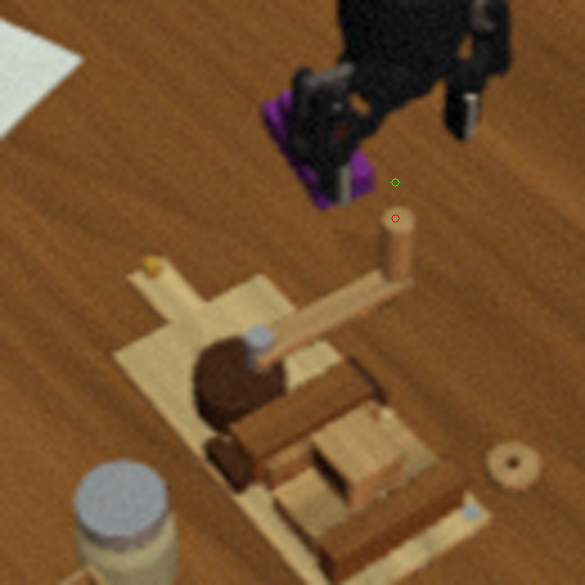

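The open fingers straddle the handle top at (397,217), and the estimate marked in red is within about 1 mm of it. I'll go down and close.

Request:
move_arm:
  motion:
    - [0, -1, 25, 0, 0, 0, -1]
    - [0, -1, 50, 0, 0, 0, -1]
    - [0, -1, 66, 0, 0, 0, -1]
    - [0, -1, 72, 0, 0, 0, -1]
    - [0, -1, 72, 0, 0, 0, -1]
    - [0, -1, 72, 0, 0, 0, -1]

```text
time_s: 11.02
position: [0.4721, -0.0433, 0.073]
orientation: [[0.068, 0.998, 0.001], [0.998, -0.068, -0.0], [-0.0, 0.001, -1.0]]
contact_force: [0.1, 0.2, -0.2]
width: 0.0854
grip_force: 0.0
```

Request:
move_arm:
  motion:
    - [0, 0, 0, 0, 0, 0, 1]
    - [0, 0, 0, 0, 0, 0, 1]
    - [0, 0, 0, 0, 0, 0, 1]
    - [0, 0, 0, 0, 0, 0, 1]
    - [0, 0, 0, 0, 0, 0, 1]
    - [0, 0, 0, 0, 0, 0, 1]
    - [0, 0, 0, 0, 0, 0, 1]
    - [0, 0, 0, 0, 0, 0, 1]

```text
time_s: 12.02
position: [0.4726, -0.0433, 0.0727]
orientation: [[0.068, 0.998, 0.002], [0.998, -0.068, 0.0], [0.0, 0.002, -1.0]]
contact_force: [5.2, -0.8, 2.2]
width: 0.0205
grip_force: 58.7
```

Request:
move_arm:
  motion:
    - [-10.5, 0.5, 0, 0, 0, 0, 1]
    - [-21, 2, 0, 0, 0, 0, 1]
    - [-31, 4.7, 0, 0, 0, 0, 1]
    - [-41, 8.3, 0, 0, 0, 0, 1]
    - [-50.3, 13, 0, 0, 0, 0, 1]
    - [-59.3, 18.3, 0, 0, 0, 0, 1]
    - [-67.6, 24.7, 0, 0, 0, 0, 1]
    - [-75.3, 31.8, 0, 0, 0, 0, 1]

```text
time_s: 13.02
position: [0.4919, -0.1233, 0.0723]
orientation: [[0.069, 0.998, -0.012], [0.998, -0.069, -0.004], [-0.005, -0.012, -1.0]]
contact_force: [-19.8, -10.1, 26.1]
width: 0.0204
grip_force: 57.2
```

Request:
move_arm:
  motion:
    - [0, 0, 0, 0, 0, 0, 1]
    - [0, 0, 0, 0, 0, 0, 1]
    - [0, 0, 0, 0, 0, 0, 1]
    - [0, 0, 0, 0, 0, 0, 1]

```text
time_s: 13.52
position: [0.4924, -0.1239, 0.0724]
orientation: [[0.07, 0.997, -0.011], [0.998, -0.07, -0.004], [-0.005, -0.01, -1.0]]
contact_force: [-17.9, -7.3, 24.6]
width: 0.0208
grip_force: 57.9
```

```bash
python3 - <<'E'
from h import *
s=sensors.observe(); print(s["position"],s["contact_force"],s["torque"],s["orientation"][:,2],s["joint_pos"],s["dq"])
P=s["position"]; print("r,ang",np.hypot(*(P[:2]-[.5772,-.0507])),np.degrees(np.arctan2(-(P[1]+.0507),-(P[0]-.5772)))+3.9)
a=np.ascontiguousarray(optics.get_image("scene")[:,:,::-1]);b=optics.get_image("top")[:,:,::-1]
cv2.imwrite("pics/v5.png",np.hstack([cv2.resize(a[130:270,210:330],(480,560),interpolation=2),cv2.resize(b[170:250,230:270],(280,560),interpolation=2)]))
E
```

```text
[ 0.49235512 -0.12390768  0.07239092] [-17.89057363  -7.31299182  24.6371981 ] [-1.41437149  3.41654603  0.49347877] [-0.01059721 -0.00436615 -0.99993432] [ 27.34411799  26.29596848 -23.79284962 114.70548044  15.76258275
  42.64596456 -10.07421759] [-0.06540959  0.02538291 -0.03889749  0.03595648  0.04459013 -0.03207349
 -0.06090127]
r,ang 0.11206256152270663 44.68898519435626
```

View pics/v5.png

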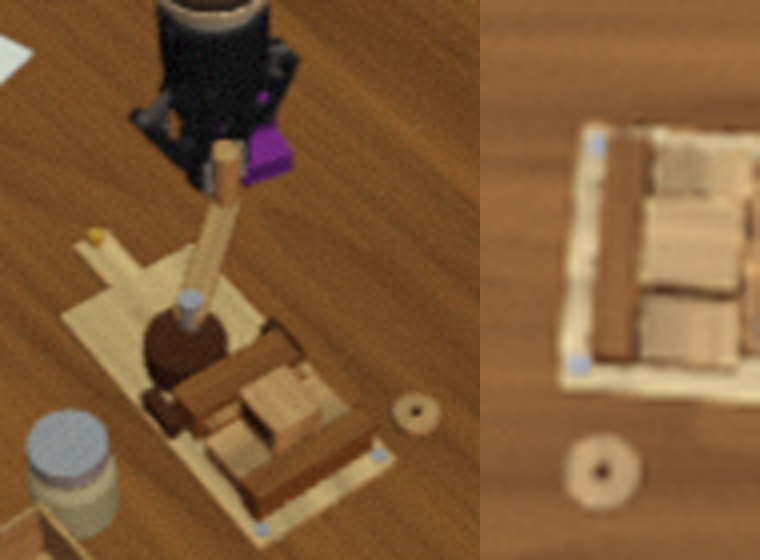

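The handle, at about (226,170), has slipped toward the inner edge of the pads; the tool is about 7 mm too far out. Car and jaw are fine. I'll swing back, then retake the handle with the fingers closing tangentially and turn the gripper along with the lever.

Request:
move_arm:
  motion:
    - [7.7, -7, 0, 0, 0, 0, 1]
    - [16, -13.5, 0, 0, 0, 0, 1]
    - [25, -18.8, 0, 0, 0, 0, 1]
    - [34.4, -23.5, 0, 0, 0, 0, 1]
    - [44.3, -27, 0, 0, 0, 0, 1]
    - [54.4, -29.7, 0, 0, 0, 0, 1]
    - [65, -31.3, 0, 0, 0, 0, 1]
    - [75.3, -31.8, 0, 0, 0, 0, 1]

```text
time_s: 14.62
position: [0.4725, -0.0433, 0.0727]
orientation: [[0.069, 0.998, 0.002], [0.998, -0.069, -0.0], [-0.0, 0.002, -1.0]]
contact_force: [6.6, -4.1, 2.1]
width: 0.0207
grip_force: 61.1
```

Request:
move_arm:
  motion:
    - [0, 0, 0, 0, 0, 0, -1]
    - [0, 0, 0, 0, 0, 0, -1]
    - [0, 0, 0, 0, 0, 0, -1]
    - [0, 0, 0, 0, 0, 0, -1]
    - [0, 0, -35, 0, 0, 0, -1]
    - [0, 0, -72, 0, 0, 0, -1]
    - [0, 0, -72, 0, 0, 0, -1]

```text
time_s: 15.5
position: [0.4731, -0.0435, 0.1466]
orientation: [[0.068, 0.998, 0.005], [0.998, -0.068, -0.001], [-0.0, 0.005, -1.0]]
contact_force: [0.6, 0.4, -0.6]
width: 0.0855
grip_force: 0.0
```

Request:
move_arm:
  motion:
    - [0, 0, 0, 0, 0, 0.18, -1]
    - [0, 0, 0, 0, 0, 0.36, -1]
    - [0, 0, 0, 0, 0, 0.54, -1]
    - [0, 0, 0, 0, 0, 0.72, -1]
    - [0, 0, 0, 0, 0, 0.9, -1]
    - [0, 0, 0, 0, 0, 1.08, -1]
    - [0, 0, 0, 0, 0, 1.26, -1]
    - [0, 0, 0, 0, 0, 1.44, -1]

```text
time_s: 16.5
position: [0.4708, -0.0435, 0.1433]
orientation: [[0.998, 0.057, -0.002], [0.057, -0.998, -0.0], [-0.002, 0.0, -1.0]]
contact_force: [0.6, -1.0, 0.9]
width: 0.0853
grip_force: 0.0
```

```bash
python3 - <<'E'
from h import *
s=sensors.observe(); o=s["orientation"]; P=s["position"];print(s["time_s"],P,np.degrees(np.arctan2(o[1,1],o[0,1])),o[:,2],s["contact_force"],s["joint_pos"])
C=np.array([.4725,-.0435,.073]); print(o.T@(C-P)*1e3)
a=np.ascontiguousarray(optics.get_image("scene")[:,:,::-1])
big=cv2.resize(a[130:260,200:330],None,fx=4.5,fy=4.5,interpolation=2)
for q,c in((C+[0,0,.039],(0,0,255)),(P,(0,255,0))): cv2.circle(big,tuple(int(k) for k in (proj("scene",q)-[200,130]+.5)*4.5),4,c,1)
cv2.imwrite("pics/v6.png",big)
E
```

```text
16.5 [ 0.4707892  -0.04347236  0.14326152] -86.75215971484866 [-1.65402437e-03 -2.15081894e-04 -9.99998609e-01] [ 0.57292549 -0.95192755  0.8695311 ] [  9.99609995  15.57537127 -12.44996768 116.93090076   4.47784286
  48.02520475 -91.76604829]
[ 1.82336325  0.11601518 70.25860051]
```

View pics/v6.png

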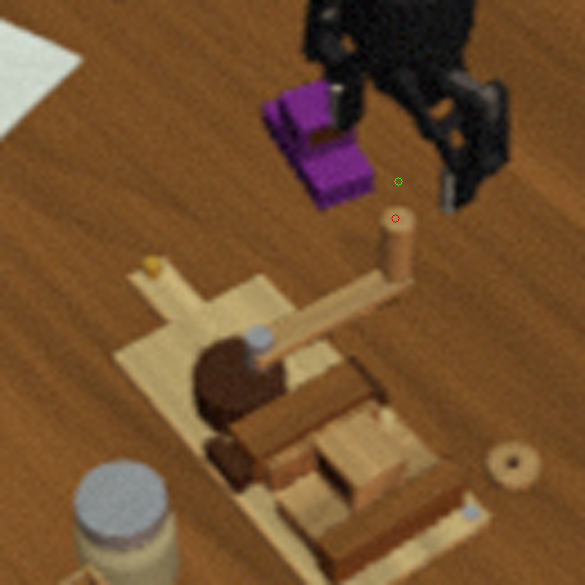

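```bash
python3 - <<'E'
from h import *
c=lambda x,y:(210+(x+.5)/4-.5,130+(y+.5)/4-.5)
H=plane("scene",*c(227,148),.112);print(H, np.hypot(*(H[:2]-[.5772,-.0507])),np.degrees(np.arctan2(-(H[1]+.0507),-(H[0]-.5772)))+3.9, "bolt",plane("scene",*c(190,299),.07))
c=lambda x,y:(200+(x+.5)/4.5-.5,130+(y+.5)/4.5-.5)
print("rest",plane("scene",*c(397.5,217),.112),"bolt",plane("scene",*c(259,335),.07))
E
```

```text
[ 0.4893607  -0.11490835  0.112     ] 0.10880466180263686 40.06587923633671 bolt [ 0.57607906 -0.05094491  0.07      ]
rest [ 0.47088926 -0.04280254  0.112     ] bolt [ 0.57527203 -0.05176254  0.07      ]
```

The lever is back at rest and the car still sits in the clamp, so the tool did slide about 9 mm along the pads. I'll go down with the tangential grip.

Request:
move_arm:
  motion:
    - [2, 0, 20, 0, 0, 0.12, -1]
    - [2, 0, 45, 0, 0, 0.12, -1]
    - [2, 0, 64, 0, 0, 0.12, -1]
    - [2, 0, 71, 0, 0, 0.12, -1]
    - [2, 0, 71, 0, 0, 0.12, -1]
    - [2, 0, 71, 0, 0, 0.12, -1]

```text
time_s: 17.3
position: [0.4739, -0.0432, 0.0738]
orientation: [[0.998, -0.057, 0.001], [-0.057, -0.998, -0.0], [0.001, 0.0, -1.0]]
contact_force: [0.2, -1.0, -0.4]
width: 0.0854
grip_force: 0.0
```

Request:
move_arm:
  motion:
    - [0, 0, 0, 0, 0, 0, 1]
    - [0, 0, 0, 0, 0, 0, 1]
    - [0, 0, 0, 0, 0, 0, 1]
    - [0, 0, 0, 0, 0, 0, 1]
    - [0, 0, 0, 0, 0, 0, 1]
    - [0, 0, 0, 0, 0, 0, 1]
    - [0, 0, 0, 0, 0, 0, 1]
    - [0, 0, 0, 0, 0, 0, 1]

```text
time_s: 18.3
position: [0.4735, -0.0431, 0.0735]
orientation: [[0.998, -0.057, 0.0], [-0.057, -0.998, -0.0], [0.0, 0.0, -1.0]]
contact_force: [-2.3, 0.5, 5.3]
width: 0.0206
grip_force: 58.4
```

```bash
python3 - <<'E'
from h import *
s=sensors.observe(); o=s["orientation"]; P=s["position"]; print(P,np.degrees(np.arctan2(o[1,1],o[0,1])),s["contact_force"],s["width"],s["joint_pos"][6])
E
```

```text
[ 0.47352757 -0.04310394  0.07354358] -93.27402421306519 [-2.2994626   0.45034952  5.30888909] 0.020610845142552264 -99.91208324738335
```

Request:
move_arm:
  motion:
    - [0.4, 10.5, 0, 0, 0, -0.1, 1]
    - [1.9, 20.9, 0, 0, 0, -0.2, 1]
    - [4.4, 31.1, 0, 0, 0, -0.3, 1]
    - [7.8, 41, 0, 0, 0, -0.4, 1]
    - [7.8, 41, 0, 0, 0, -0.4, 1]
    - [7.8, 41, 0, 0, 0, -0.4, 1]

```text
time_s: 19.05
position: [0.4786, -0.0846, 0.0736]
orientation: [[0.942, 0.336, -0.001], [0.336, -0.942, -0.0], [-0.001, -0.0, -1.0]]
contact_force: [-3.4, 0.8, 7.3]
width: 0.0205
grip_force: 58.7
```

```bash
cat > st.py <<'E'
from h import *
np.set_printoptions(precision=4,suppress=True)
s=sensors.observe(); o=s["orientation"]; P=s["position"]; y=np.degrees(np.arctan2(o[1,1],o[0,1]))
d=P[:2]-[.5776,-.0507]
print(s["time_s"],P,"yaw",y,"F",s["contact_force"],"F_tool",o.T@s["contact_force"],s["width"],"j",s["joint_pos"],"r",np.hypot(*d),"lever",np.arctan2(-d[1],-d[0])+np.radians(3.9))
E
python3 st.py
```

```text
19.05 [ 0.4786 -0.0846  0.0736] yaw -70.35786018780632 F [-3.3613  0.778   7.2961] F_tool [-2.9086 -1.8635 -7.294 ] 0.020499614482957892 j [ 16.8585  23.1352 -15.3752 118.4012   9.4116  39.6249 -74.9694] r 0.10466999094665298 lever 0.3982570549750792
```

That was smooth and the forces are low. I'll continue.

Request:
move_arm:
  motion:
    - [0.4, 10.5, 0, 0, 0, -0.1, 1]
    - [1.9, 20.9, 0, 0, 0, -0.2, 1]
    - [4.4, 31.1, 0, 0, 0, -0.3, 1]
    - [7.8, 41, 0, 0, 0, -0.4, 1]
    - [12.3, 50.4, 0, 0, 0, -0.5, 1]
    - [17.6, 59.5, 0, 0, 0, -0.6, 1]
    - [24, 67.9, 0, 0, 0, -0.7, 1]
    - [24, 67.9, 0, 0, 0, -0.7, 1]

```text
time_s: 20.05
position: [0.524, -0.141, 0.0736]
orientation: [[0.503, 0.865, -0.001], [0.865, -0.503, -0.0], [-0.001, -0.001, -1.0]]
contact_force: [-5.8, -1.0, 10.3]
width: 0.0206
grip_force: 59.1
```

```bash
python3 st.py
```

```text
20.05 [ 0.524  -0.141   0.0736] yaw -30.167654447100023 F [-5.7808 -1.0098 10.257 ] F_tool [ -3.7878  -4.4995 -10.2495] 0.02058622969076398 j [ 28.3688  28.7519 -23.8987 110.2711  16.2383  44.3238 -34.8124] r 0.10494849798429795 lever 1.1032798797162886
```

Request:
move_arm:
  motion:
    - [0.4, 10.5, 0, 0, 0, -0.1, 1]
    - [1.9, 20.9, 0, 0, 0, -0.2, 1]
    - [4.4, 31.1, 0, 0, 0, -0.3, 1]
    - [7.8, 41, 0, 0, 0, -0.4, 1]
    - [11.8, 49.5, 0, 0, 0, -0.49, 1]
    - [11.8, 49.5, 0, 0, 0, -0.49, 1]
    - [11.8, 49.5, 0, 0, 0, -0.49, 1]
    - [11.8, 49.5, 0, 0, 0, -0.49, 1]

```text
time_s: 21.05
position: [0.5724, -0.1555, 0.0736]
orientation: [[0.038, 0.999, -0.001], [0.999, -0.038, -0.001], [-0.001, -0.001, -1.0]]
contact_force: [-4.0, -0.8, 8.3]
width: 0.0205
grip_force: 58.8
```

```bash
python3 st.py; python3 - <<'E'
from h import *
a=optics.get_image("scene")[:,:,::-1]; b=optics.get_image("top")[:,:,::-1]
cv2.imwrite("pics/v7.png",np.hstack([cv2.resize(a[140:270,210:310],(431,560),interpolation=2),cv2.resize(b[170:250,230:280],(350,560),interpolation=2)]))
E
```

```text
21.05 [ 0.5724 -0.1555  0.0736] yaw -2.1515446545104013 F [-4.0311 -0.8043  8.3074] F_tool [-0.9622 -4.0093 -8.3012] 0.02054974155218855 j [ 32.2306  33.997  -29.9016 102.8216  21.7351  49.0426 -10.0775] r 0.10494153911490357 lever 1.5888249674614292
```

View pics/v7.png

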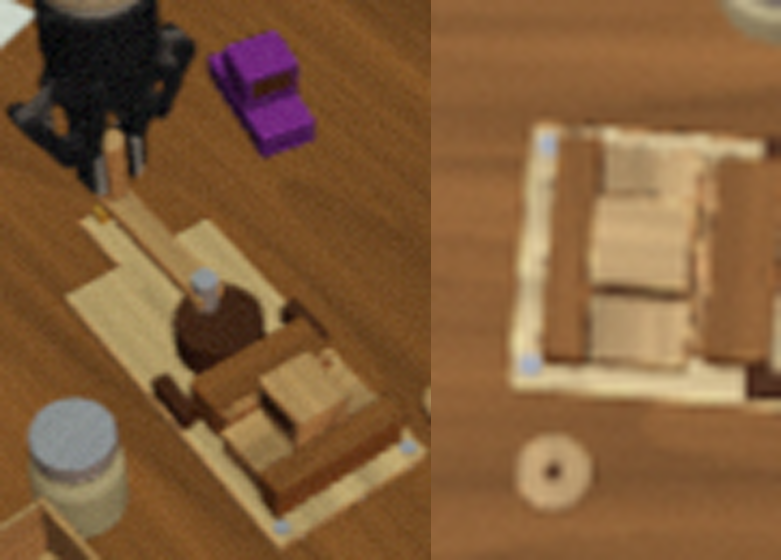

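The car is flush against the fence with the pad pressed on it, and the lever points straight over the stud at a cam angle of about 1.59. One last small nudge to 1.6, then I'll hand in.

Request:
move_arm:
  motion:
    - [0, 1, 0, 0, 0, -0.01, 1]
    - [0, 1, 0, 0, 0, -0.01, 1]
    - [0, 1, 0, 0, 0, -0.01, 1]
    - [0, 1, 0, 0, 0, -0.01, 1]

```text
time_s: 21.65
position: [0.5733, -0.1556, 0.0736]
orientation: [[0.028, 1.0, -0.001], [1.0, -0.028, -0.001], [-0.001, -0.001, -1.0]]
contact_force: [-5.2, -0.6, 7.7]
width: 0.0203
grip_force: 58.8
```

```bash
python3 st.py; python3 -c "
from rig import workorder; print(workorder.sign_off())"
```

```text
21.65 [ 0.5733 -0.1556  0.0736] yaw -1.5775813189680903 F [-5.1934 -0.6236  7.7352] F_tool [-0.7734 -5.1852 -7.7271] 0.020266249481471592 j [ 32.277   34.1007 -30.0222 102.676   21.8495  49.146   -9.5913] r 0.10495850273227147 lever 1.5980076662282536
the job is handed in; nothing more can be done
None
```

The car is clamped upright against the fence, the lever is held at about 1.6 rad over the brass stud, and the job was handed in at 21.65 s; my first try at the lever slipped, so I swung it back and regripped it.

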